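# Release the clamp, eject the pressed disc and set it on the bat

## Robot

A 7-joint arm with a two-finger parallel gripper is mounted at the origin on a cart in front of the work surface, level with it; the furniture and walls round the work are solid. World frame = base frame: x ahead of the robot, y to its left, z up, the work surface at z = 0. Lengths are in m, angles in degrees, forces in N, time in s.
With the tool pointing down it reaches from about 0.425 to 0.875 m from the base axis. Payload 4.7 kg.
Tool frame: the origin (TCP) lies on the centre line of the jaws, within the pads' length; the fingertips stand 11 mm ahead of it and the grasp point (between the pads) lies 8 mm behind it (finger_overhang is the x of the fingertips in the tool frame, in m); x points along the fingers, z is the direction in which the jaws open and shut, and the axes are right-handed (so a half turn about x gives the same grasp; the last joint's range is limited). The gripper opens to 87 mm and grips with 3 to 60 N. Pads are 19 mm wide; open, the fingers measure 117 mm over their backs; the gripper's body (75 mm by 190 mm) begins 51 mm behind the grasp point.
Start: joints at [69.563, 18.392, -4.016, 83.108, 1.295, 78.541, -3.26], TCP at [0.236, -0.606, 0.234] pointing down, gripper open.
Joint ranges: [-163.93, 163.93], [-17.29, 119.83], [-79.2, 71.16], [3.27, 140.29], [-89.18, 269.18], [5.43, 117.66], [-154.24, 154.24]. Speed limits (degrees/s): [147.25, 147.25, 180, 180, 180, 180, 180].

## Interface

Orientations are given as [roll, pitch, yaw] about the fixed x, y, z axes, in that order (R = Rz(yaw) Ry(pitch) Rx(roll)).
In Python, from cell import get_obs, read_camera, sign_off, cut_out, finger_overhang gives the robot as it stands.
- The arm moves only by the tool servo_tool, never from a script. Its argument "rows" is one flat list of numbers, 5 for each row, row after row: the shift along the world's x, y, z in mm, then the turn about the world's z in degrees, then the closure, from 0 (fully open) to 1 (shut). A call has 1 to 10 rows; each row is the pose to reach, as a shift and turn from the pose commanded when the call began; what a row does not reach only later rows make up. A row lasts 1/12 s, in which the tool goes at most 41.7 mm and 7.16 degrees, less where a joint would pass 70% of its speed; a pose out of reach is approached as far as the arm can. A call with a gripper value outside its range is refused whole. The fingers move at their own pace and stop on an object; "force" is the grip in N (left out, the last holds). Time passes only in rows, so rows that repeat a pose let the fingers close. It gives the time, the measured TCP pose, the force and the opening at its end, in the units of the state.
- get_obs(): the state, without advancing time (a new reading comes with each control period).
- read_camera(name): name is "side" or "top"; returns a dict with "frame" (420x560x3 uint8, blue, green, red), "range_z" (420x560 float32, m along the optical axis (not along the pixel's ray), 0 where there is no reading), "intrinsics" (3x3 intrinsics, pixels), "cam_to_world" (4x4, takes a point from camera to world coordinates). Camera axes: x right, y down, z forward; pixel columns grow to the right and rows downward; lengths in m; the calibration is good to about 2 mm. A picture is of the moment at which its call begins.
- sign_off(): hands the job in, once; it reports no verdict.
Trained networks look in a picture, given as the dict that the camera call returned (one of the last four; its "shot" number tells which), for a name from the list of things; names that differ only in an ending like _2 or _b are one class to them, and where a whole thing is asked for, a point or a joint stands for the part that bears it (a point fixed in the world has none). Each returns a list of dicts, best first, with "score" (0 to 1); they miss things now and then, are a little off and sometimes report something else, mostly with a low value. They report only what shows in the picture. A call takes as long as a camera call.
- cut_out(name, picture): "pixels" (420x560 bool, what is visible of it) and "extent" ([centre column, centre row, width, height] in pixels, round what is visible of it).
The state is a dict: "time_s": time; "qpos": joint angles; "joint_velocities": joint speeds; "effort": joint torques, N m; "tool_pos": TCP position; "tool_rot": TCP orientation; "force": force on the tool from outside, world axes, zero at the start; "wrist_torque": the same for the moment, N m; "grip_width": finger opening in m.
Only numpy, scipy, OpenCV 4.12 (cv2) and the standard library are available. Lean on these libraries where they do the work, as an engineer would, in place of code of your own. Each camera call takes 0.05 s, during which the arm holds its last target.

## Task

Get the pressed terracotta disc out of the green ejector die: lift the red-knobbed ratchet pawl and leave it up, slide the clamp bar fully back, then push the red lever pad fully down so that the pin raises the disc out of its well, and only then take hold of the raised disc. Set the disc down (do not drop it), pattern up, inside the empty blue ring on the round plaster bat, leaving the clamp bar back. Do not shift the two pale discs, and do not knock over or move the things standing round about.

Things in the scene. Friction and masses are not known exactly. Their poses are not given: they have to be found in the camera images.
- die_well (a point): Ejector die: fixed green fixture, steel top plate 78 x 78 mm, 52 mm above the table; this point is the centre of the mouth of its round well (50 mm across, 22 mm deep). Axes are the die's: x along the clamp bar to its tail (away from the robot), y to the lever, z up. Base 8 mm thick, 92 mm wide, from 45 mm in front of the well (-x) to 100 mm behind it.
- pawl_knob (a point): Middle of the pawl's red knob, a cylinder 16 mm across, 22 mm long, lying along the die's y. Pawl down: 38 mm behind (+x) the well's centre, 79 mm above the table, 6 mm free between it and the bar. The brass arm, 8 mm wide, runs 40 mm back from it to the pin. Pinch its flat ends (along the die's y) and lift round the pin.
- pawl_pin (a point): Pivot of the pawl, 78 mm behind the well's centre, 78 mm above the table, axis the die's y; the point turns with the pawl. It sits between two green cheeks, 88 mm high, 60 to 86 mm behind the well, outer faces 21 mm either side of the bar's middle line.
- pawl (a joint): Angle of the pawl: 0 down in the ratchet teeth (may start up to 0.05), 0.95 rad fully lifted. The tooth clears the bar above about 0.25 rad; lifted means above 0.35 rad. Friction keeps the pawl where it is left; it takes about 2 N at the knob.
- bar_knob (a point): Middle of the black knob on the tail of the clamp bar: upright cylinder 18 mm across, 24 mm high (75 to 99 mm above the table, on a 10 mm neck), 114 mm behind the well's centre with the bar forward. The steel bar is 24 mm wide, 10 mm thick, 3 mm above the die's top face; forward, its front end covers the disc and reaches 26 mm in front of the well's centre.
- clamp_bar (a joint): How far the bar has been slid back along the die's +x, m: 0 forward over the disc (starts under 0.001), 0.058 fully back. About 3 N to slide; it stays where it is left. The pawl's tooth stops it after about 1 mm while the pawl is down.
- lever_pad (a point): Middle of the top face of the red ribbed pad (34 x 36 mm) of the ejector lever, on the die's +y side 107 mm from the well's centre and 51 mm above the table at rest; pressed fully down it ends about 20 mm lower. The point turns with the lever. Press from above.
- ejector_lever (a joint): Angle of the lever: 0 at rest (pad up), 0.346 rad fully pressed, which raises the ejector pin and with it the disc by 16 mm. About 6 N on the pad; friction keeps it, and the raised disc, where it is left.
- red_disc_centre (a point): Centre of the terracotta disc to be taken out, 48 mm across and 22 mm thick, 70 g, with a petal pattern on top; at the start it lies in the well with its top flush with the die. Raised, it stands 16 mm out of the well with 6 mm still in it. Its z axis points up out of the pattern.
- empty_ring (a point): Centre of the empty blue ring (64 mm across) on the top of the fixed round plaster bat (170 mm across, top 14 mm above the table). The point's x axis points from the bat's centre, 48 mm away, outwards.
- pale_disc_a_centre (a point): Centre of a pale disc (48 mm across, 22 mm thick) standing in another ring of the bat; the ring centres are 83 mm apart.
- pale_disc_b_centre (a point): Centre of the other pale disc, same size, in the third ring.
- red_bottle: Red glaze bottle with white cap, 47 mm across, about 104 mm high, standing loose close to the die; a bystander. Origin under its centre.
- blue_bottle: Blue glaze bottle with white cap, 47 mm across, about 104 mm high, standing loose close to the die; a bystander. Origin under its centre.
- tan_bottle: Sandy yellow glaze bottle with white cap, 47 mm across, about 104 mm high, standing loose close to the die; a bystander. Origin under its centre.
- black_figure: Black bear figure, 53 x 56 mm, 73 mm high, standing loose in front of the lever; a bystander. Origin under its centre.
- small_pot: Small unglazed pot, 73 mm across, 41 mm high, at the back left; a bystander. Origin under its centre.
- tape_roll: Roll of masking tape lying flat, 110 mm across, 24 mm high, at the back; a bystander. Origin under its centre.
- kidney: Red rubber kidney, 42 x 95 mm, 9 mm thick, front right; a bystander. Origin under its centre.
- stick: Pine stirring paddle, 36 x 158 mm, 8 mm thick, lying behind the work; a bystander. Origin under its centre.

How it is judged:
By the outcome, as a careful person would: the job done as asked, in the order asked, and still so for the second after the job is handed in, with the robot touching nothing.
It also fails if it takes over 67 s, if anything falls off the work surface, if the arm or the gripper's body presses on something with over 40 N, if the wrist force passes 120 N, or if a joint passes its speed limit or range.

## Working session

There is one attempt and no reset: what is moved stays moved. The work goes in short steps, Python scripts to look and compute and a tool call to move; the robot and the scene stay as the last step left them, time stands still between calls to the robot, and variables do not carry over. Pictures are saved under pics/ and viewed, and the job is handed in when it is done.

Besides the shell and the picture viewer there is one more tool, called as name(argument=value, ...) on one line, values as JSON. servo_tool: Moves the arm, as the interface text tells. Its arguments: {"type":"object","properties":{"rows":{"type":"array"},"force":{"type":"number"}},"required":["rows"]}

```bash
mkdir -p pics; python3 - <<'E'
from cell import *
import cv2,json
o=get_obs(); print(o, finger_overhang)
for n in ("top","side"):
    p=read_camera(n); cv2.imwrite(f"pics/{n}0.png",p["frame"]); print(n,p["intrinsics"],p["cam_to_world"].round(3) )
E
```

```text
{'time_s': 0.0, 'qpos': array([69.56357507, 18.43542406, -4.01637723, 83.17468302,  1.29585834,
       78.54072531, -3.26169166]), 'joint_velocities': array([-0.02455229,  0.01005689,  0.02992278,  0.0096527 , -0.07039754,
        0.07666812,  0.05425356]), 'effort': array([ 9.25268387e-05, -4.91286957e+01, -4.03928999e-01, -3.12523592e+01,
       -6.39208616e-02,  4.37513762e-02,  1.88769641e-04]), 'tool_pos': array([ 0.23528934, -0.60535102,  0.23250474]), 'tool_rot': array([-176.54329101,   89.89426979,  114.7021607 ]), 'force': array([ 0.04721959,  0.22457116, -0.00314779]), 'wrist_torque': array([-0.02570448,  0.02868792,  0.00535344]), 'grip_width': 0.08687753964185724} 0.011
top [[490.8739878    0.         279.40625618]
 [  0.         490.8739878  210.85614629]
 [  0.           0.           1.        ]] [[-0.007 -0.997  0.081  0.495]
 [-1.     0.007 -0.    -0.01 ]
 [-0.    -0.081 -0.997  1.215]
 [ 0.     0.     0.     1.   ]]
side [[424.56019097   0.         287.1895061 ]
 [  0.         424.56019097 220.73806747]
 [  0.           0.           1.        ]] [[ 0.975 -0.128  0.183  0.367]
 [-0.223 -0.505  0.834 -1.02 ]
 [-0.014 -0.853 -0.521  0.703]
 [ 0.     0.     0.     1.   ]]
```

View pics/top0.png

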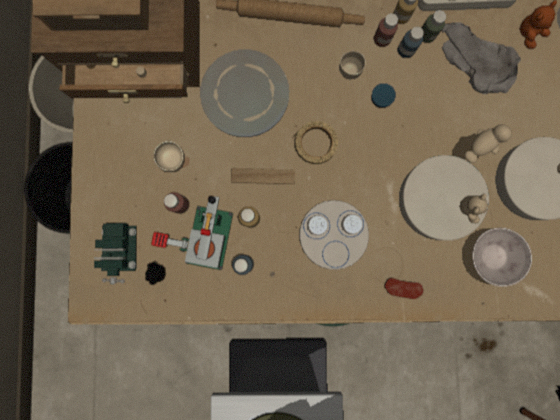

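View pics/side0.png

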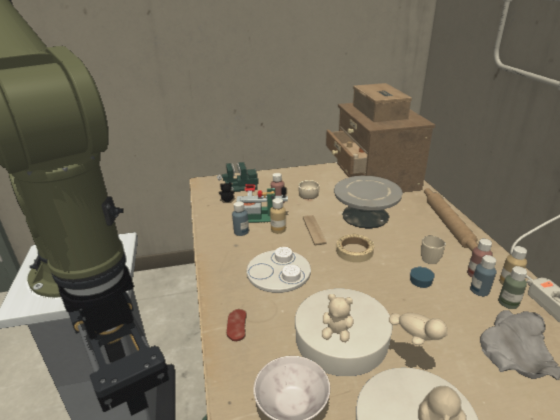

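The top view shows the die around (208,240), with its lever pad at (160,240), pawl and knob at (210,210), and the bat at (334,235). I'll zoom in and measure.

```bash
cat > h.py <<'E'
from cell import *
import cv2, numpy as np
def world(p,mask=None):
    K=p["intrinsics"];T=p["cam_to_world"];z=p["range_z"]
    v,u=np.mgrid[0:z.shape[0],0:z.shape[1]]
    c=np.stack([(u-K[0,2])/K[0,0]*z,(v-K[1,2])/K[1,1]*z,z],-1)
    w=c@T[:3,:3].T+T[:3,3]; w[z==0]=np.nan
    return w
def proj(p,P):
    K=p["intrinsics"];T=np.linalg.inv(p["cam_to_world"]);P=np.atleast_2d(P)
    c=P@T[:3,:3].T+T[:3,3]; c=c@K.T; return c[:,:2]/c[:,2:]
def ray(p,uv,h):
    K=p["intrinsics"];T=p["cam_to_world"]
    d=T[:3,:3]@np.linalg.solve(K,[uv[0],uv[1],1]); o=T[:3,3]; return o+d*(h-o[2])/d[2]
def zoom(p,u0,v0,w,h,s,f):
    cv2.imwrite(f,cv2.resize(p["frame"][v0:v0+h,u0:u0+w],None,fx=s,fy=s,interpolation=cv2.INTER_CUBIC))
E
python3 - <<'E'
from h import *
names="die_well pawl_knob pawl_pin bar_knob lever_pad red_disc_centre empty_ring pale_disc_a_centre pale_disc_b_centre red_bottle blue_bottle tan_bottle black_figure pawl clamp_bar ejector_lever".split()
p=read_camera("top"); w=world(p); zoom(p,140,180,130,100,6,"pics/tz.png")
s=read_camera("side"); ws=world(s); zoom(s,205,150,110,95,7,"pics/sz.png")
for cam,pp,ww in(("top",p,w),("side",s,ws)):
  for n in names:
    for d in cut_out(n,pp)[:3]:
      m=d["pixels"]; q=ww[m]; print(cam,n,round(d["score"],2),np.round(d["extent"],1),m.sum(),"med",np.nanmedian(q,0).round(4),"zr",np.nanpercentile(q[:,2],[5,95]).round(3))
E
```

```text
top pawl_knob 0.26 [210.1 227.8  25.   65.8] 477 med [0.5308 0.1571 0.0649] zr [0.06  0.098]
top pawl_pin 0.53 [206.2 223.1  10.1  22.9] 74 med [0.5523 0.1568 0.0843] zr [0.079 0.088]
top bar_knob 0.67 [207.5 227.9  22.8  66.1] 479 med [0.5334 0.1571 0.0649] zr [0.059 0.098]
top lever_pad 0.6 [168.2 241.1  41.2  14. ] 321 med [0.5202 0.2651 0.0492] zr [0.037 0.055]
top red_disc_centre 0.69 [205.6 248.3  21.2  18.8] 119 med [0.5031 0.1541 0.051 ] zr [0.046 0.058]
top red_disc_centre 0.2 [333.1 232.9  67.1  70. ] 3243 med [ 0.5253 -0.1437  0.0134] zr [0.009 0.018]
top empty_ring 0.72 [334.1 232.6  68.9  71.8] 3118 med [ 0.5232 -0.1431  0.0134] zr [0.009 0.017]
top pale_disc_a_centre 0.89 [352.8 223.6  19.1  20.6] 330 med [ 0.5583 -0.1848  0.0351] zr [0.026 0.039]
top pale_disc_b_centre 0.74 [169.9 154.5  33.5  28.8] 712 med [0.7321 0.2631 0.0103] zr [0.002 0.04 ]
top pale_disc_b_centre 0.5 [317.5 224.9  24.2  20.9] 309 med [ 0.5585 -0.1027  0.0354] zr [0.031 0.039]
top red_bottle 0.85 [175.8 202.1  23.4  17.1] 401 med [0.6083 0.2287 0.076 ] zr [0.021 0.105]
top blue_bottle 0.68 [241.3 
[... 1960 characters left out ...]
.5537 -0.1133  0.0343] zr [0.017 0.037]
side red_bottle 0.66 [276.8 186.5  13.8  22.2] 182 med [0.6089 0.2234 0.0757] zr [0.044 0.102]
side blue_bottle 0.61 [239.1 219.2  17.1  34.4] 522 med [0.4616 0.0627 0.0483] zr [-0.     0.098]
side tan_bottle 0.89 [277.1 216.2  11.5  34.2] 444 med [0.573  0.0456 0.0575] zr [0.007 0.102]
side black_figure 0.79 [228.3 193.1   9.4  19.6] 209 med [0.4424 0.2756 0.0358] zr [0.009 0.066]
side pawl 0.37 [261.2 193.3   4.8   3.6] 34 med [0.5427 0.1557 0.0826] zr [0.075 0.087]
side clamp_bar 0.81 [264.4 195.1  45.   19.9] 229 med [0.5325 0.1551 0.0644] zr [0.053 0.097]
side clamp_bar 0.65 [239.2 220.2  12.8  31.3] 436 med [0.4612 0.0612 0.0542] zr [0.008 0.098]
```

```bash
ls pics
```

```text
side0.png
sz.png
top0.png
tz.png
```

View pics/tz.png

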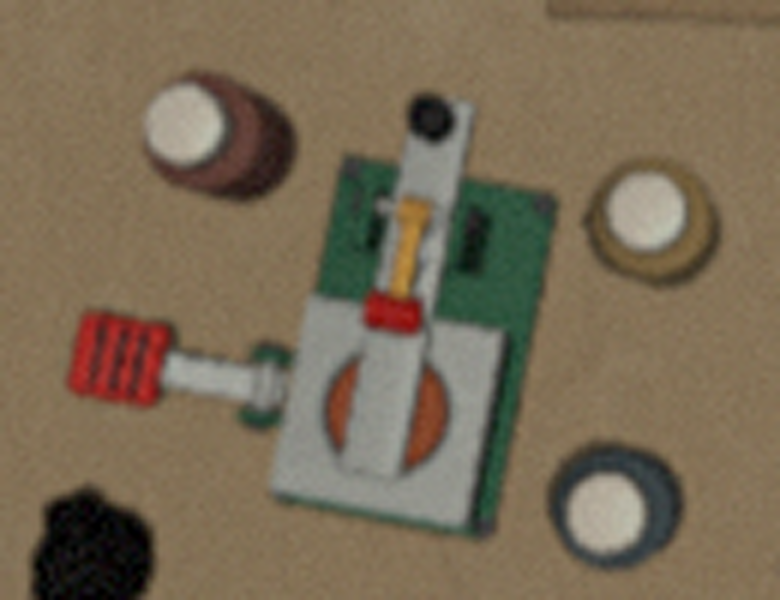

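View pics/sz.png

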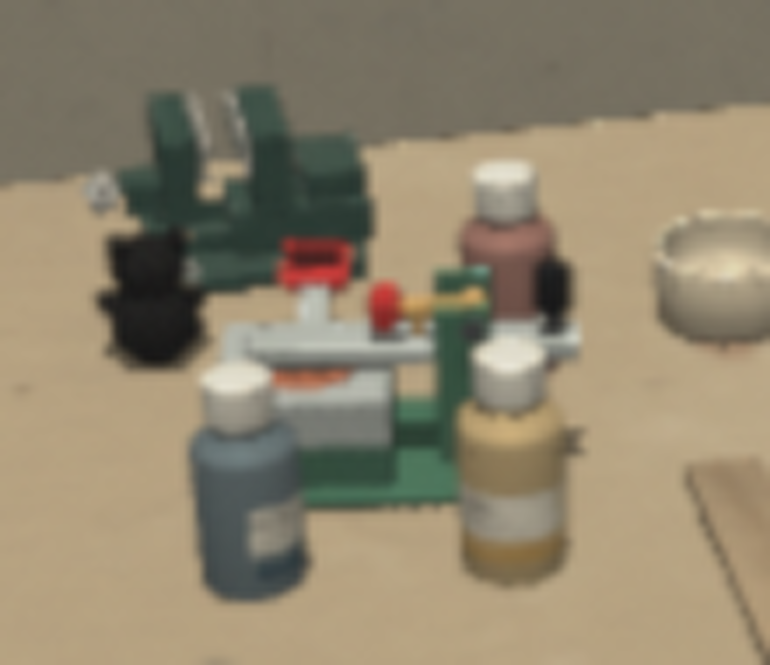

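```bash
cat > fit.py <<'E'
from h import *
from scipy.optimize import least_squares
p=read_camera("top"); s=read_camera("side")
T=[((388,412),(0,0,52)),((431,116),(114,0,99)),((310,297),(39,39,52)),((505,330),(39,-39,52)),((275,492),(-39,39,52)),((468,525),(-39,-39,52)),((121,358),(0,107,51)),((393,312),(38,0,83)),((344,158),(100,46,8)),((555,195),(100,-46,8))]
S=[((552,292),(114,0,87)),((384,307),(38,-2,79)),((315,264),(0,107,48))]
Ts=np.array([[(u+.5)/6-.5+140,(v+.5)/6-.5+180] for (u,v),_ in T]); Tm=np.array([m for _,m in T])/1e3
Ss=np.array([[(u+.5)/7-.5+205,(v+.5)/7-.5+150] for (u,v),_ in S]); Sm=np.array([m for _,m in S])/1e3
def tr(q,m):
    c,sn=np.cos(q[2]),np.sin(q[2]); return np.c_[q[0]+c*m[:,0]-sn*m[:,1],q[1]+sn*m[:,0]+c*m[:,1],m[:,2]]
f=lambda q:np.r_[(proj(p,tr(q,Tm))-Ts).ravel()]
fs=lambda q:(proj(s,tr(q,Sm))-Ss).ravel()
r=least_squares(f,[.5,.15,0],loss="soft_l1"); print("top",r.x,np.degrees(r.x[2])); print(f(r.x).reshape(-1,2).round(1)); print("side resid",fs(r.x).reshape(-1,2).round(1))
r2=least_squares(fs,r.x); print("side",r2.x,np.degrees(r2.x[2]))
q=r.x
for n,m in dict(well=(0,0,52),pawl=(38,0,79),pin=(78,0,78),bar=(114,0,87),pad=(0,107,51)).items(): print(n,tr(q,np.array([m])/1e3).round(4))
# bottles: cap top
w=world(p)
for n in ("red_bottle","blue_bottle","tan_bottle","black_figure"):
    d=cut_out(n,p)[0]; a=w[d["pixels"]]; a=a[a[:,2]>(.095 if 'bott' in n else .055)]; print(n,np.nanmedian(a,0).round(4),len(a))
d=[x for x in cut_out("pale_disc_a_centre",p)+cut_out("pale_disc_b_centre",p)]
for x in d: 
    a=w[x["pixels"]]; a=a[a[:,2]>.03]; print("pale",np.nanmean(a,0).round(4),len(a))
# bat fit from depth
v=(w[...,2]>.009)&(w[...,2]<.02)&(w[...,0]>.42)&(w[...,0]<.63)&(w[...,1]<-.03)&(w[...,1]>-.26)
c,rad=cv2.minEnclosingCircle(w[v][:,:2].astype(np.float32)[None]); print("bat",c,rad,w[v].mean(0), np.median(w[v][:,2]))
zoom(p,295,195,80,80,8,"pics/bat.png")
E
python3 fit.py
```

```text
top [ 0.50258855  0.16748731 -0.19003214] -10.88803954737062
[[ 0.1 -0.1]
 [-0.6 -0.1]
 [ 0.1 -0.2]
 [-0.1  0.3]
 [-0.5 -0.1]
 [-0.2  0.4]
 [ 0.3  0.7]
 [ 0.4  0.2]
 [-0.3 -1. ]
 [ 1.1 -0.4]]
side resid [[ 0.4 -0.7]
 [ 0.4  0.4]
 [ 0.2 -0. ]]
side [ 0.50099045  0.16770612 -0.20409384] -11.693715818559156
well [[0.5026 0.1675 0.052 ]]
pawl [[0.5399 0.1603 0.079 ]]
pin [[0.5792 0.1528 0.078 ]]
bar [[0.6145 0.146  0.087 ]]
pad [[0.5228 0.2726 0.051 ]]
red_bottle [0.612  0.2365 0.1024] 135
blue_bottle [0.4637 0.0773 0.0985] 122
tan_bottle [0.5778 0.063  0.1022] 134
black_figure [0.4454 0.2856 0.0639] 186
pale [ 0.5592 -0.1858  0.0353] 299
pale [ 0.5575 -0.1022  0.0356] 301
pale [ 0.5594 -0.1856  0.0353] 299
bat (0.5352192521095276, -0.14363057911396027) 0.08476243913173676 [ 0.53013931 -0.14267248  0.01365746] 0.013570018446935173
```

View pics/bat.png

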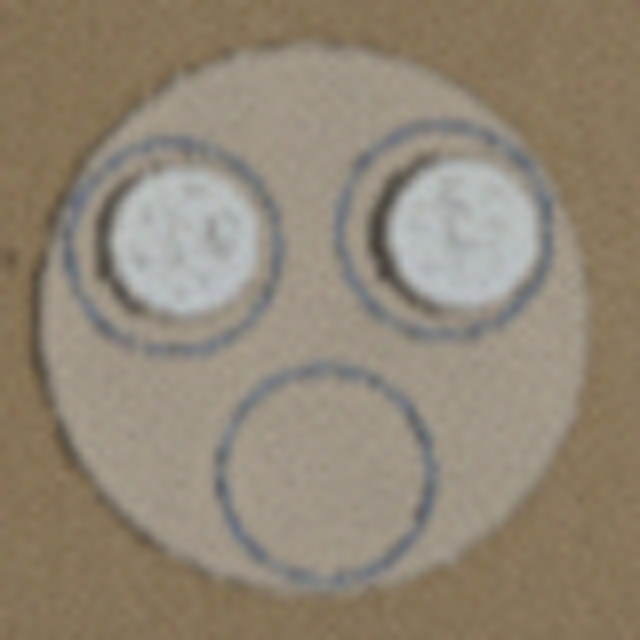

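```bash
python3 - <<'E'
from h import *
p=read_camera("top"); w=world(p)
print("ring", ray(p,((326.5)/8-.5+295,(475.)/8-.5+195),.014))
c,s=np.cos(-.19),np.sin(-.19); R=np.array([[c,-s],[s,c]])
for cam in("top","side"):
  p=read_camera(cam); w=world(p)
  L=(w[...,:2]-[.5026,.1675])@R   # die coords
  def st(n,m): q=np.c_[L[m],w[...,2][m]]*1e3; print(cam,n,m.sum(),np.nanmean(q,0).round(1),np.nanpercentile(q,[3,97],0).round(1).tolist())
  x,y,z=L[...,0],L[...,1],w[...,2]
  near=(abs(y)<.03)
  st("bar",near&(x>-.03)&(x<.02)&(z>.060)&(z<.07))
  st("barknob",near&(x>.1)&(x<.135)&(z>.085))
  st("pawlknob",near&(x>.02)&(x<.055)&(z>.078)&(z<.095))
  st("pawlarm",near&(x>.055)&(x<.09)&(z>.072)&(z<.095))
  st("pad",(y>.08)&(y<.14)&(abs(x)<.03)&(z>.045)&(z<.07))
  st("plate",(abs(y)<.05)&(abs(x)<.05)&(z>.047)&(z<.055))
E
```

```text
ring [ 0.48662603 -0.14597755  0.014     ]
top bar 195 [-2.3  0.7 64.7] [[-23.1, -10.3, 61.0], [18.4, 12.2, 68.6]]
top barknob 50 [115.1  -0.6  96.9] [[107.2, -7.9, 87.3], [122.9, 7.1, 102.0]]
top pawlknob 77 [40.6  0.1 84.4] [[31.5, -9.5, 78.8], [53.6, 9.9, 90.0]]
top pawlarm 161 [73.6 -0.1 83. ] [[59.0, -21.9, 74.0], [84.7, 21.4, 89.0]]
top pad 216 [  1.4 108.9  51. ] [[-14.4, 92.1, 45.6], [17.0, 125.7, 55.6]]
top plate 716 [-2.   0.5 51.4] [[-36.6, -36.4, 47.6], [37.3, 38.5, 54.6]]
side bar 65 [-1.4 -1.9 64.5] [[-23.0, -14.0, 61.2], [18.6, 13.7, 67.2]]
side barknob 29 [114.   -4.3  93.5] [[105.2, -9.9, 85.4], [120.9, 2.6, 99.8]]
side pawlknob 30 [41.  -1.8 84. ] [[32.3, -11.2, 80.6], [54.3, 11.1, 88.2]]
side pawlarm 89 [71.5 -3.2 81.8] [[59.4, -24.1, 73.6], [83.0, 21.8, 88.4]]
side pad 63 [  0.7 106.1  50.4] [[-15.7, 90.6, 45.7], [15.1, 122.9, 55.5]]
side plate 136 [  5.  -13.4  51.6] [[-37.0, -40.1, 48.0], [37.5, 37.4, 54.2]]
```

The die fits at (0.5026, 0.1675) with yaw −10.9°; residuals are within about 2 mm in both cameras. The ring is at (0.487, −0.146), 48.7 mm from the bat's centre as it should be. First I'll move over towards the die.

servo_tool(rows=[12,20,0,-2,0.1,32,54,0,-5,0.3,52,88,0,-9,0.4,72,122,0,-13,0.4,92,156,0,-17,0.4,112,190,0,-21,0.4,132,224,0,-25,0.4,152,258,0,-29,0.4,172,290,0,-32,0.4,180,304,0,-32,0.4], force=20)

```text
time_s: 3.18
tool_pos: [0.4188, -0.2961, 0.2341]
tool_rot: [133.7, 89.9, 33.3]
force: [0.1, 0.1, 0.1]
grip_width: 0.0523
```

servo_tool(rows=[8,30,0,0,0.4,18,68,0,0,0.4,28,106,0,0,0.4,38,144,0,0,0.4,48,182,0,0,0.4,58,220,0,0,0.4,68,258,0,0,0.4,78,296,0,0,0.4,86,330,0,0,0.4,88,340,0,0,0.4])

```text
time_s: 4.02
tool_pos: [0.504, 0.0452, 0.2343]
tool_rot: [159.7, 89.8, 59.4]
force: [0.4, 0.3, 0.1]
grip_width: 0.0521
```

servo_tool(rows=[10,30,-10,0,0.4,20,60,-30,0,0.4,30,90,-50,0,0.4,36,116,-70,0,0.4,36,122,-84,0,0.4,36,122,-84,0,0.4,36,122,-84,0,0.4])

```text
time_s: 4.6
tool_pos: [0.539, 0.1591, 0.149]
tool_rot: [-49.9, 89.9, -150.7]
force: [0.1, -0.1, 0.6]
grip_width: 0.052
```

servo_tool(rows=[1,1,-25,0,0.4,1,1,-50,0,0.4,1,1,-65,0,0.4,1,1,-71,0,0.4,1,1,-71,0,0.6,1,1,-71,0,0.75,1,1,-71,0,0.85,1,1,-71,0,0.9,1,1,-71,0,0.9])

```text
time_s: 5.35
tool_pos: [0.5413, 0.1612, 0.0798]
tool_rot: [102.6, 89.9, 1.8]
force: [0.2, 1.1, -0.5]
grip_width: 0.0269
```

servo_tool(rows=[0,0,0,0,0.95,0,0,0,0,0.95,0,0,0,0,0.95,0,0,0,0,0.95])

```text
time_s: 5.68
tool_pos: [0.5411, 0.1614, 0.0792]
tool_rot: [114.8, 89.9, 14.1]
force: [0.9, 0.9, 3.7]
grip_width: 0.0216
```

```bash
python3 - <<'E'
from h import *
s=read_camera("side"); zoom(s,205,120,120,110,6,"pics/s2.png"); print(get_obs()["grip_width"])
E
```

```text
0.021440527003442744
```

View pics/s2.png

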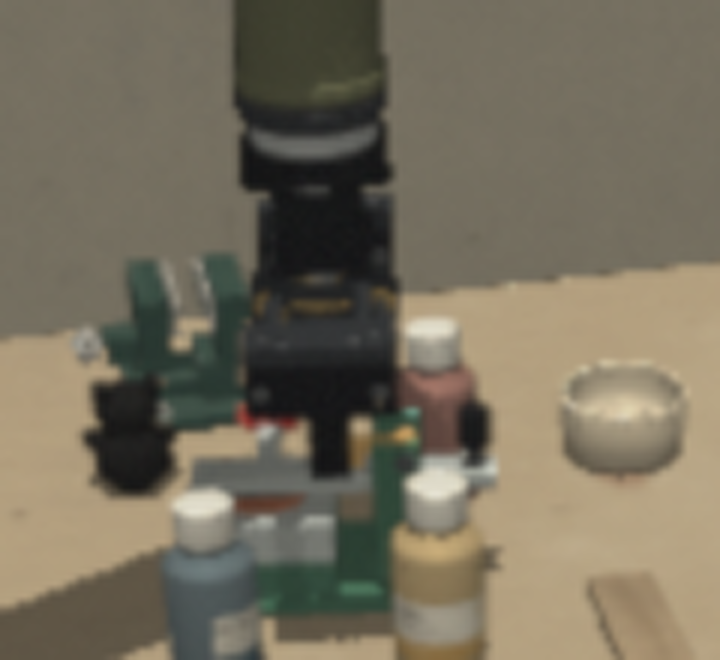

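The gripper (tips around (330,470)) is on the knob at a width of 21.5 mm, just above the bar. I'll lift it on the arc about the pin.

servo_tool(rows=[0,0,4,0,0.97,1,0,8,0,0.97,2,0,12,0,0.97,3,-1,15.5,0,0.97,5,-1,19,0,0.97,7,-1,22.5,0,0.97,9,-2,25.5,0,0.97,10.5,-2,27.5,0,0.97,10.5,-2,27.5,0,0.97], force=25)

```text
time_s: 6.48
tool_pos: [0.5493, 0.1598, 0.1063]
tool_rot: [-76.6, 89.8, -177.3]
force: [-5.4, 3.4, -1.6]
grip_width: 0.0216
```

```bash
python3 - <<'E'
from h import *
s=read_camera("side"); zoom(s,205,120,120,110,6,"pics/s3.png"); print(get_obs()["grip_width"])
E
```

```text
0.0216536821366907
```

View pics/s3.png

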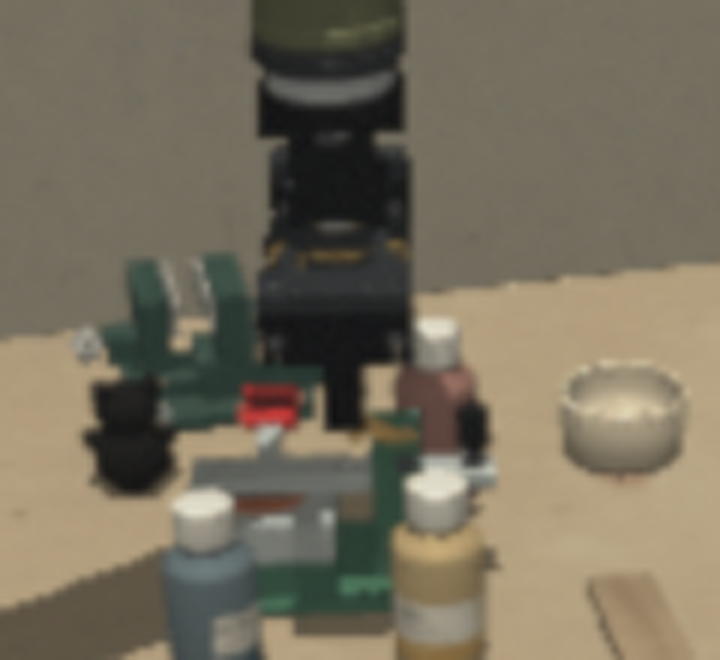

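servo_tool(rows=[0,0,0,0,0.75,0,0,0,0,0.55,0,0,0,0,0.4,0,0,30,0,0.4,0,0,58,0,0.4,20,-4,60,0,0.4,45,-9,60,0,0.4,63,-13,58,0,0.4,63,-13,45,0,0.4,63,-13,30,0,0.4])

```text
time_s: 7.37
tool_pos: [0.6166, 0.1446, 0.1372]
tool_rot: [94.5, 89.8, -6.5]
force: [-0.6, -0.3, -1.7]
grip_width: 0.0519
```

```bash
python3 - <<'E'
from h import *
s=read_camera("side"); zoom(s,205,120,120,110,6,"pics/s4.png"); print(get_obs()["tool_pos"])
E
```

```text
[0.61349105 0.14441344 0.13298599]
```

View pics/s4.png

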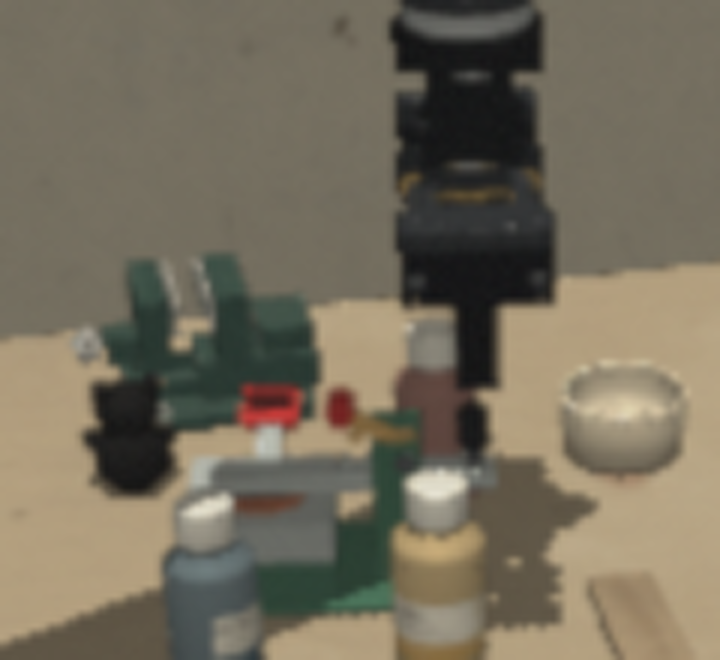

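The pawl stays up, with its red knob at (340,407). Next I'll lower onto the black knob at (474,425).

servo_tool(rows=[0,1,-20,0,0.4,0,1,-40,0,0.4,0,1,-50,0,0.4,0,1,-50,0,0.6,0,1,-50,0,0.75,0,1,-50,0,0.9,0,1,-50,0,0.95,0,1,-50,0,0.95,0,1,-50,0,0.95])

```text
time_s: 8.17
tool_pos: [0.6145, 0.1473, 0.087]
tool_rot: [101.6, 89.9, 0.9]
force: [-0.2, 1.1, 0.1]
grip_width: 0.0202
```

servo_tool(rows=[0,0,0,0,0.97,0,0,0,0,0.97,8,-1.5,0,0,0.97,16,-3,0,0,0.97,24,-4.5,0,0,0.97,32,-6,0,0,0.97,40,-7.5,0,0,0.97,48,-9.2,0,0,0.97,54,-10.4,0,0,0.97,58,-11.2,0,0,0.97])

```text
time_s: 9.0
tool_pos: [0.6716, 0.1356, 0.0866]
tool_rot: [-67.7, 89.8, -168.5]
force: [-11.6, -0.5, 10.3]
grip_width: 0.0174
```

servo_tool(rows=[1,0,0,0,0.97,2,-0.5,0,0,0.97,2,-0.5,0,0,0.97])

```text
time_s: 9.25
tool_pos: [0.6715, 0.1356, 0.0866]
tool_rot: [-68.6, 89.6, -169.4]
force: [-8.9, -1.3, 8.2]
grip_width: 0.0173
```

servo_tool(rows=[-2,0.5,0,0,0.75,-2,0.5,0,0,0.6,-2,0.5,0,0,0.5,-2,0.5,30,0,0.5,-2,0.5,65,0,0.5,-20,18,80,0,0.7,-45,42,80,0,1,-70,66,80,0,1,-95,90,80,0,1,-120,114,75,0,1])

```text
time_s: 10.08
tool_pos: [0.5537, 0.2508, 0.162]
tool_rot: [126.6, 89.9, 25.8]
force: [0.3, 1.5, -0.5]
grip_width: 0.0177
```

```bash
python3 - <<'E'
from h import *
s=read_camera("side"); zoom(s,205,120,120,110,6,"pics/s5.png"); p=read_camera("top"); zoom(p,140,180,130,100,6,"pics/t5.png");print(get_obs()["tool_pos"])
E
```

```text
[0.54854112 0.25614465 0.16108434]
```

View pics/s5.png

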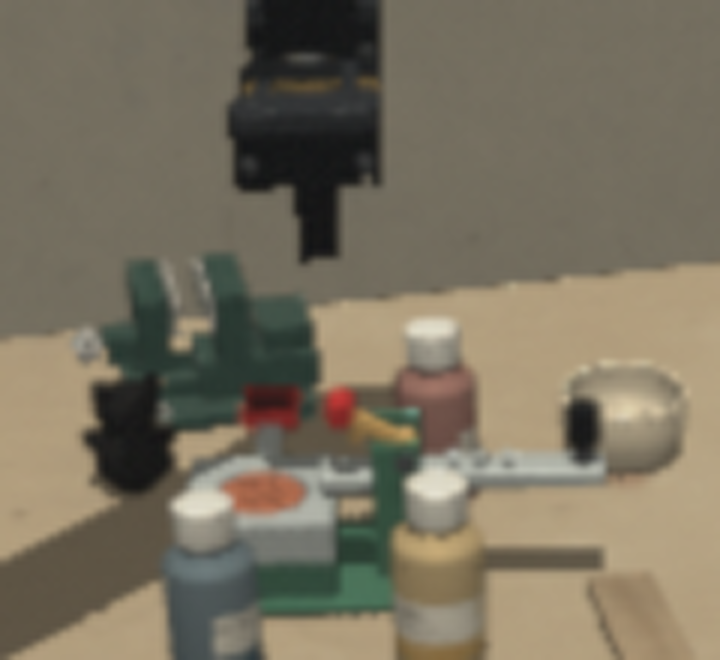

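View pics/t5.png

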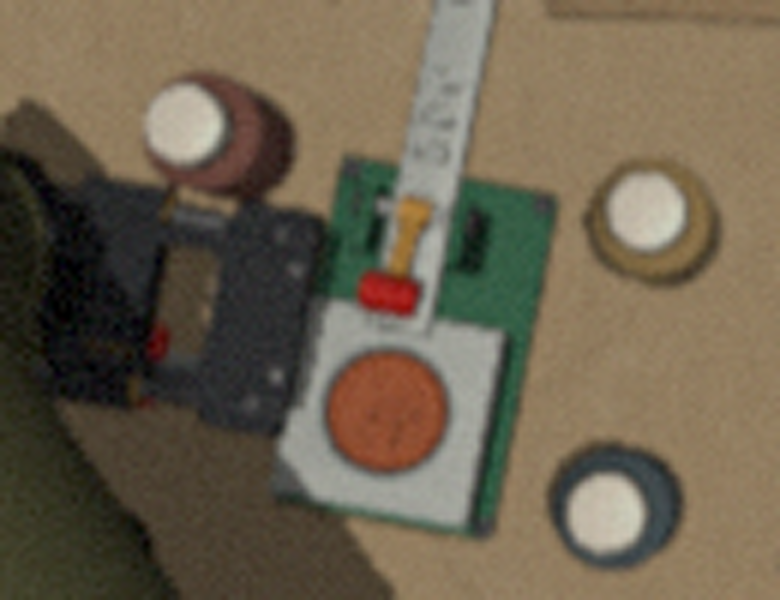

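The bar is back, the disc is uncovered at (388,410) in the top view, the pawl is up and the bottles are unmoved. Next I'll go over the pad.

servo_tool(rows=[-20,20,0,0,1,-30,30,0,0,1,-30,30,0,0,1,-30,30,-35,0,1,-30,30,-70,0,1,-30,30,-90,0,1,-30,30,-90,0,1])

```text
time_s: 10.77
tool_pos: [0.5221, 0.2767, 0.0663]
tool_rot: [-53.4, 89.5, -154.2]
force: [0.1, -0.7, -0.1]
grip_width: 0.0004
```

servo_tool(rows=[0,0,-5,0,1,0,0,-9,0,1,0,0,-13,0,1,0,0,-17,0,1,0,0,-20,0,1,0,0,-20,0,1])

```text
time_s: 11.27
tool_pos: [0.5257, 0.2814, 0.0532]
tool_rot: [138.0, 89.7, 37.3]
force: [0.7, 2.3, 2.8]
grip_width: 0.0004
```

servo_tool(rows=[0,0,-3,0,1,0,0,-6,0,1,0,0,-9,0,1,0,0,-9,0,1])

```text
time_s: 11.6
tool_pos: [0.5257, 0.2818, 0.0442]
tool_rot: [141.0, 89.7, 40.3]
force: [0.8, 3.0, 3.8]
grip_width: 0.0003
```

servo_tool(rows=[0,0,-2,0,1,0,0,-4,0,1,0,0,-4,0,1])

```text
time_s: 11.85
tool_pos: [0.5259, 0.2818, 0.0428]
tool_rot: [125.4, 89.7, 24.7]
force: [-4.4, 0.3, 20.5]
grip_width: 0.0002
```

servo_tool(rows=[0,0,10,0,1,0,0,45,0,1,0,0,80,0,0.7,0,0,90,0,0.5,0,0,90,0,0.3])

```text
time_s: 12.27
tool_pos: [0.5263, 0.2802, 0.1321]
tool_rot: [114.4, 89.6, 13.6]
force: [0.1, -0.2, -0.6]
grip_width: 0.013
```

```bash
python3 - <<'E'
from h import *
c,s=np.cos(-.19),np.sin(-.19); R=np.array([[c,-s],[s,c]])
for cam in("top","side"):
  p=read_camera(cam); w=world(p)
  zoom(p,*((140,180,130,100) if cam=="top" else (205,120,120,110)),6,f"pics/{cam}6.png")
  L=(w[...,:2]-[.5026,.1675])@R
  m=(np.hypot(L[...,0],L[...,1])<.035)&(w[...,2]>.058)&(w[...,2]<.075)
  q=np.c_[L[m],w[m][:,2]]*1e3; print(cam,m.sum(),q.mean(0).round(1),np.percentile(q,[3,97],0).round(1).tolist())
  m=(L[...,1]>.085)&(L[...,1]<.14)&(abs(L[...,0])<.022)&(w[...,2]>.02)&(w[...,2]<.07)
  if m.sum(): q=np.c_[L[m],w[m][:,2]]*1e3; print("pad",m.sum(),q.mean(0).round(1))
print(get_obs()["tool_pos"])
E
```

```text
top 337 [ 1.5  0.4 67.3] [[-19.0, -19.9, 62.3], [22.5, 21.1, 71.4]]
pad 115 [  1.5 105.6  32. ]
side 120 [ 0.9 -5.6 66.5] [[-20.4, -23.8, 58.8], [21.9, 19.0, 70.0]]
pad 41 [  2.5 105.6  31.9]
[0.52408612 0.27863019 0.12787934]
```

View pics/side6.png

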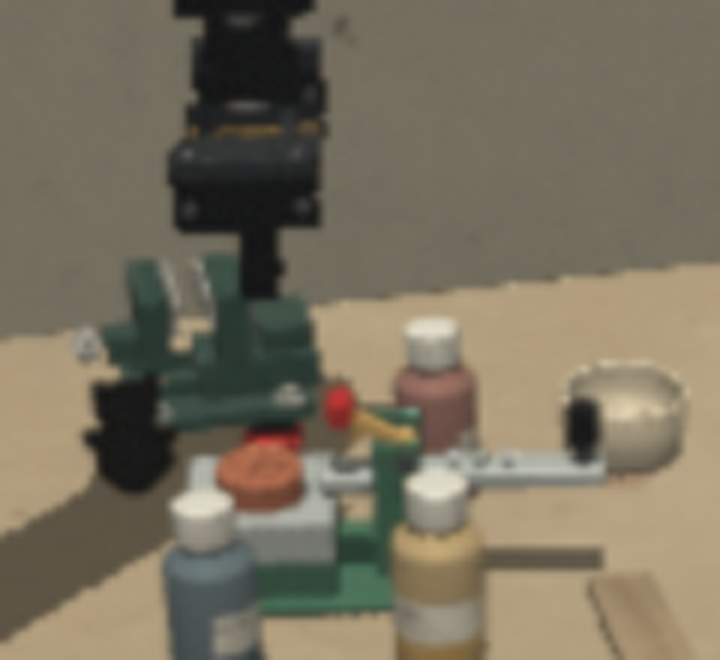

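View pics/top6.png

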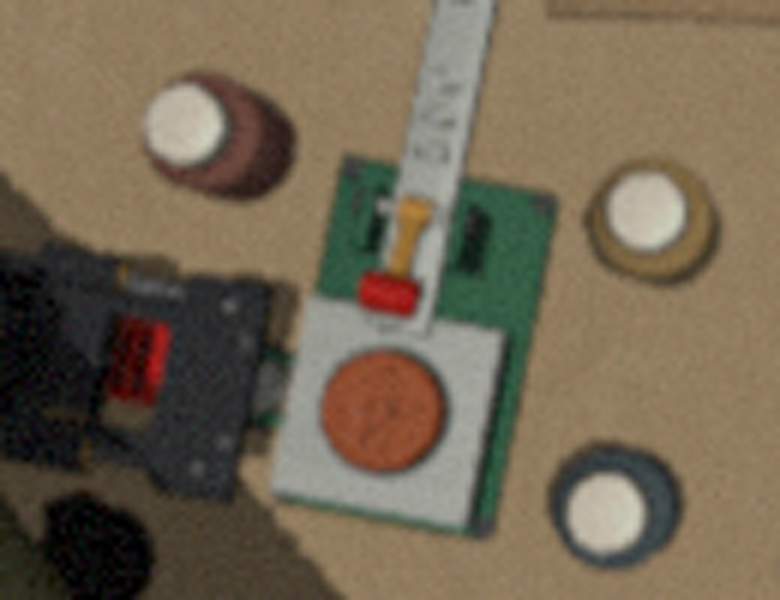

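The disc is raised: its top is at about 67.5 mm, the pad is down to 32 mm, and the disc shows at (385,410). Now I'll go over it with the jaws open.

servo_tool(rows=[0,0,20,0,0.2,-6,-30,25,0,0.2,-12,-64,25,0,0.2,-18,-98,20,0,0.2,-21,-112,10,0,0.2,-21,-112,-10,0,0.2,-21,-112,-20,0,0.2,-21,-112,-20,0,0.2])

```text
time_s: 13.03
tool_pos: [0.5002, 0.1663, 0.1044]
tool_rot: [-68.7, 89.6, -169.5]
force: [-0.4, 0.7, 0.7]
grip_width: 0.0679
```

servo_tool(rows=[0,0,-15,0,0.2,0,0,-30,0,0.2,0,0,-38,0,0.2,0,0,-42,0,0.2,0,0,-42,0,0.2])

```text
time_s: 13.45
tool_pos: [0.5023, 0.168, 0.0653]
tool_rot: [-81.2, 89.9, 178.1]
force: [-0.1, -0.0, -0.2]
grip_width: 0.069
```

```bash
python3 - <<'E'
from h import *
s=read_camera("side"); zoom(s,205,120,120,110,6,"pics/s7.png"); o=get_obs(); print(o["tool_pos"],o["force"])
E
```

```text
[0.50284418 0.16801717 0.06602175] [0.11738263 0.64497269 0.15861362]
```

View pics/s7.png

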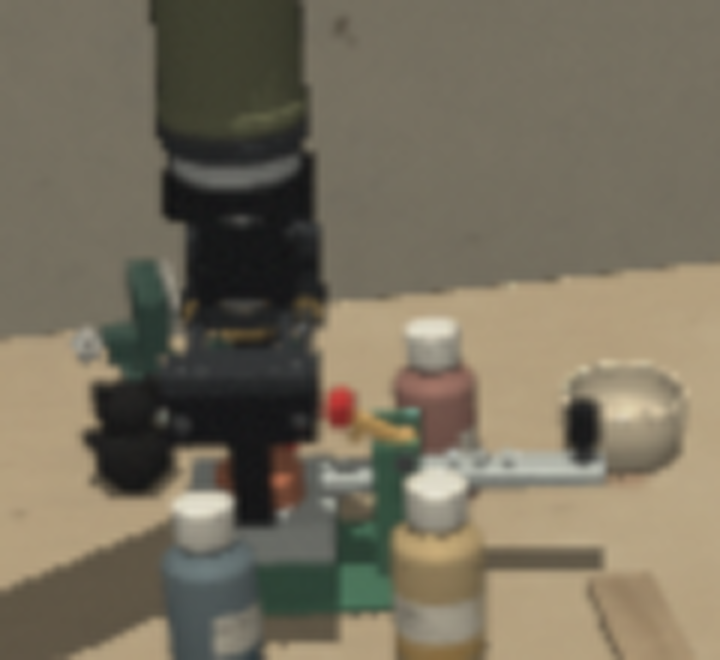

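The fingers straddle the disc, and the body clears the pawl knob at (340,407). Closing now.

servo_tool(rows=[1,0,0,0,0.3,1,0,0,0,0.4,1,0,0,0,0.5,1,0,0,0,0.6,1,0,0,0,0.6,1,0,0,0,0.6], force=20)

```text
time_s: 14.0
tool_pos: [0.5044, 0.1678, 0.0666]
tool_rot: [123.9, 89.9, 23.2]
force: [0.8, 0.1, 1.6]
grip_width: 0.0471
```

servo_tool(rows=[0,0,0,0,0.6,0,0,5,0,0.6,0,0,12,0,0.6,0,0,25,0,0.6,0,0,45,0,0.6,0,0,65,0,0.6,0,0,80,0,0.6,0,0,84,0,0.6])

```text
time_s: 14.67
tool_pos: [0.5056, 0.1678, 0.1538]
tool_rot: [102.4, 89.7, 1.6]
force: [1.2, 1.1, -0.6]
grip_width: 0.0474
```

```bash
python3 - <<'E'
from h import *
s=read_camera("side"); zoom(s,205,120,120,110,6,"pics/s8.png"); o=get_obs(); print(o["tool_pos"],o["force"],o["grip_width"])
E
```

```text
[0.50541964 0.16767284 0.1530802 ] [-0.03434277 -0.42803743 -1.10420337] 0.047481823347948045
```

View pics/s8.png

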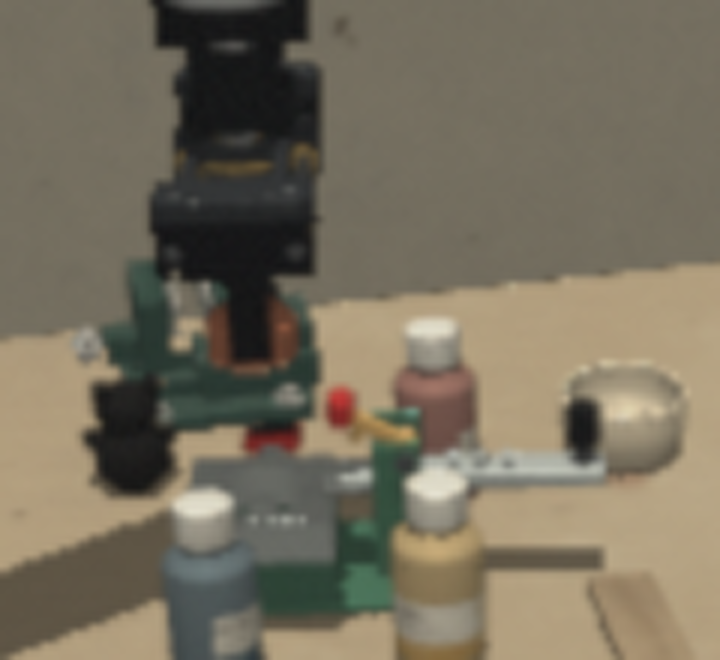

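The disc is held at (252,335) and looks level. I'll check its tilt by depth before carrying it.

```bash
python3 - <<'E'
from h import *
s=read_camera("side"); w=world(s); f=s["frame"].astype(int)
zoom(s,230,155,40,40,16,"pics/s9.png")
m=(f[...,2]-f[...,0]>35)&(abs(w[...,0]-.505)<.04)&(abs(w[...,1]-.168)<.04)&(w[...,2]>.11)&(w[...,2]<.2)
q=w[m]; print(m.sum(),q.min(0),q.max(0))
for a,b in((.475,.49),(.49,.5),(.5,.512),(.512,.522),(.522,.535)):
  k=(q[:,0]>=a)&(q[:,0]<b)
  if k.sum(): print(a,k.sum(),q[k][:,2].min().round(4),q[k][:,2].max().round(4))
E
```

```text
66 [0.47962192 0.13360982 0.13246202] [0.52336218 0.1753346  0.16329746]
0.475 28 0.1352 0.1555
0.49 3 0.1346 0.136
0.5 6 0.1325 0.1633
0.512 28 0.1355 0.1571
0.522 1 0.1518 0.1518
```

View pics/s9.png

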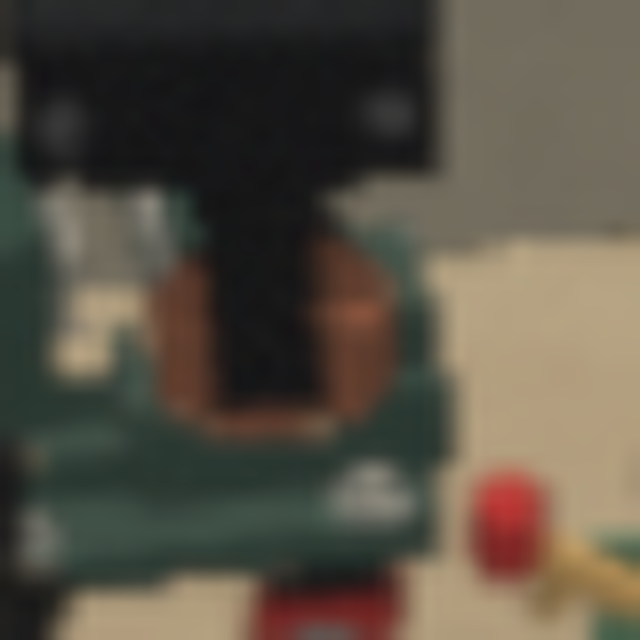

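It's level, with its bottom about 19.5 mm below the TCP. I'll carry it to the ring.

servo_tool(rows=[0,-8,10,0,0.6,-2,-25,20,0,0.6,-4,-50,20,0,0.6,-6,-85,20,0,0.6,-8,-120,20,0,0.6,-10,-155,20,0,0.6,-11,-190,20,0,0.6,-13,-225,10,0,0.6,-14,-255,0,0,0.6,-15,-280,-10,0,0.6])

```text
time_s: 15.6
tool_pos: [0.4875, -0.1155, 0.1387]
tool_rot: [-62.5, 89.9, -163.4]
force: [-0.2, 0.2, -0.2]
grip_width: 0.0472
```

servo_tool(rows=[0,-15,-5,0,0.6,-1,-26,-15,0,0.6,-1,-33,-30,0,0.6,-1,-33,-50,0,0.6,-1,-33,-70,0,0.6,-1,-33,-85,0,0.6,-1,-33,-90,0,0.6,-1,-33,-90,0,0.6])

```text
time_s: 16.27
tool_pos: [0.4869, -0.1439, 0.0484]
tool_rot: [-111.3, 89.8, 148.0]
force: [-0.1, 0.7, 0.2]
grip_width: 0.0472
```

```bash
python3 - <<'E'
from h import *
s=read_camera("side"); w=world(s); f=s["frame"].astype(int)
zoom(s,230,215,110,90,7,"pics/s10.png"); p=read_camera("top"); zoom(p,280,180,110,90,7,"pics/t10.png")
o=get_obs(); print(o["tool_pos"],o["force"],o["grip_width"])
E
```

```text
[ 0.48857513 -0.14485427  0.05049836] [-0.48865051 -0.07221695 -1.1299255 ] 0.04729608065034183
```

View pics/s10.png

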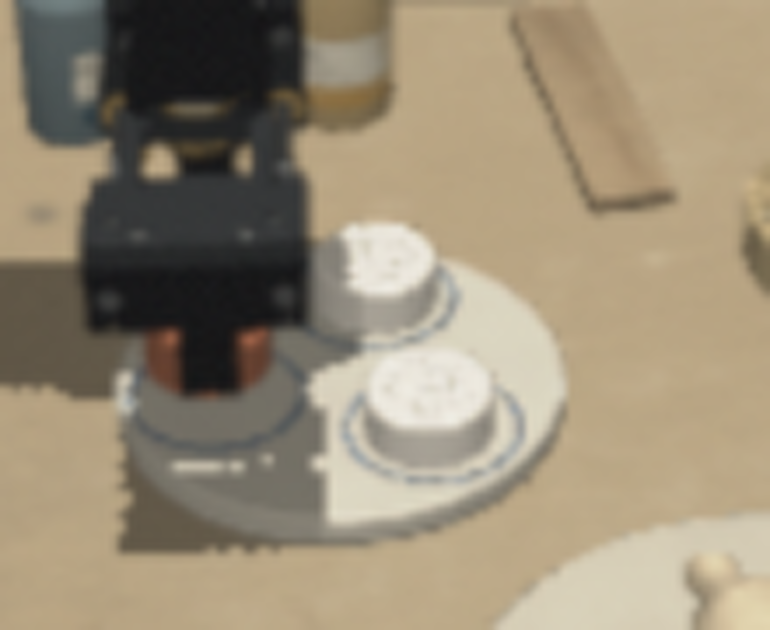

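```bash
python3 - <<'E'
from h import *
s=read_camera("side")
for uv in((130,393),(305,397),(212,450),(218,395)): print(ray(s,((uv[0]+.5)/7-.5+230,(uv[1]+.5)/7-.5+215),.014).round(4))
print((proj(s,[[.4866,-.146,.014],[.4866,-.178,.014],[.4866,-.114,.014]])-[230,215])*7)
o=get_obs();print(o["tool_pos"])
E
```

```text
[ 0.4544 -0.1374  0.014 ]
[ 0.5175 -0.1556  0.014 ]
[ 0.4785 -0.1778  0.014 ]
[ 0.4862 -0.1465  0.014 ]
[[215.87967212 390.95498279]
 [230.9509556  443.9411002 ]
 [201.5159205  340.45633544]]
[ 0.48896669 -0.14521325  0.05101386]
```

servo_tool(rows=[-1,-1,-6,0,0.6,-1,-1,-10,0,0.6,-1,-1,-13,0,0.6,-1,-1,-15,0,0.6,-1,-1,-15,0,0.6])

```text
time_s: 16.83
tool_pos: [0.4868, -0.1465, 0.0348]
tool_rot: [-92.0, 90.0, 167.2]
force: [-0.1, -0.4, -0.8]
grip_width: 0.0473
```

servo_tool(rows=[0,0,-1,0,0.6,0,0,-1,0,0.6])

```text
time_s: 17.0
tool_pos: [0.4871, -0.1466, 0.0345]
tool_rot: [-44.0, 90.0, -144.8]
force: [-1.4, -0.1, 3.9]
grip_width: 0.0471
```

Contact felt (about 4 N). I'll open and then withdraw straight up.

servo_tool(rows=[0,0,0,0,0.42,0,0,0,0,0.38,0,0,0,0,0.32,0,0,0,0,0.32,0,0,8,0,0.32,0,0,25,0,0.32,0,0,60,0,0.32,0,0,100,0,0.32,0,0,130,0,0.32,0,0,140,0,0.32])

```text
time_s: 17.83
tool_pos: [0.4899, -0.1471, 0.18]
tool_rot: [77.8, 89.5, -22.9]
force: [1.2, 0.2, 0.2]
grip_width: 0.0591
```

servo_tool(rows=[-10,-35,10,0,0.32,-20,-72,20,0,0.32,-30,-110,30,0,0.32,-45,-145,30,0,0.32,-65,-180,30,0,0.32,-85,-215,30,0,0.32,-105,-250,30,0,0.32,-105,-250,30,0,0.32])

```text
time_s: 18.5
tool_pos: [0.3749, -0.405, 0.2036]
tool_rot: [-33.5, 89.7, -135.0]
force: [-1.8, -0.7, 0.0]
grip_width: 0.0593
```

```bash
sed -i 's/^\(p=read.*\)$/\1/' h.py; python3 - <<'E'
from h import *
c,s_=np.cos(-.19),np.sin(-.19); R=np.array([[c,-s_],[s_,c]])
s=read_camera("side"); p=read_camera("top")
cv2.imwrite("pics/e.png",np.vstack([cv2.resize(p["frame"][180:290,140:390],(750,330),interpolation=3),cv2.resize(s["frame"][150:310,200:330],(325,400),interpolation=3)[:270,:].repeat(1,0) if 0 else cv2.copyMakeBorder(cv2.resize(s["frame"][160:290,200:330],(268,268),interpolation=3),0,0,0,482,0)]))
w=world(p)
m=(np.hypot(w[...,0]-.4866,w[...,1]+.146)<.035)&(w[...,2]>.025)
q=w[m]; print("disc",q.mean(0).round(4),np.percentile(q[:,2],[3,97]),m.sum())
L=(w[...,:2]-[.5026,.1675])@R;near=abs(L[...,1])<.03
def st(n,m): q=np.c_[L[m],w[...,2][m]]*1e3; print(n,m.sum(),q.mean(0).round(1))
st("barknob",near&(L[...,0]>.14)&(L[...,0]<.2)&(w[...,2]>.085))
st("pawlknob",near&(L[...,0]>.03)&(L[...,0]<.06)&(w[...,2]>.09))
for n in ("red_bottle","blue_bottle","tan_bottle","black_figure"):
    for d in cut_out(n,p)[:1]: a=w[d["pixels"]]; a=a[a[:,2]>(.095 if 'bott' in n else .055)]; print(n,np.nanmedian(a,0).round(4))
for c0 in((.559,-.186),(.557,-.102)):
    q=w[(np.hypot(w[...,0]-c0[0],w[...,1]-c0[1])<.035)&(w[...,2]>.03)]; print("pale",q.mean(0).round(4))
o=get_obs();print(o["tool_pos"],o["time_s"])
E
```

```text
disc [ 0.486  -0.1463  0.0355] [0.03087176 0.04032839] 314
barknob 52 [172.   -1.1  97. ]
pawlknob 81 [4.660e+01 1.000e-01 1.036e+02]
red_bottle [0.612  0.237  0.1025]
blue_bottle [0.4638 0.0773 0.0989]
tan_bottle [0.578  0.0631 0.1021]
black_figure [0.4456 0.2848 0.0639]
pale [ 0.5596 -0.1857  0.0354]
pale [ 0.5577 -0.1025  0.0355]
[ 0.38318729 -0.39498498  0.20405809] 18.8
```

View pics/e.png

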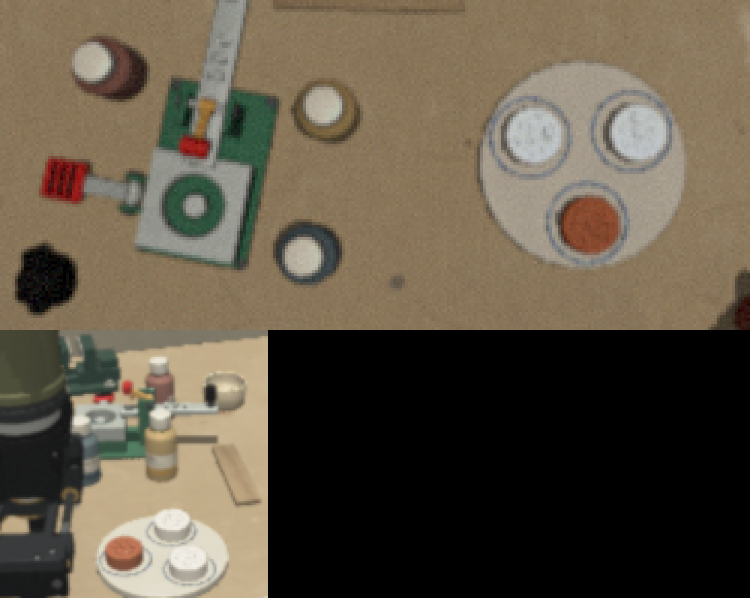

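The disc sits in the ring at (588,222). The bar is back, the pawl is up, and nothing else has moved.

```bash
python3 -c "
from cell import *
print(sign_off())"
```

```text
the job is handed in; nothing more can be done
None
```

The terracotta disc is out of the die and set down, pattern up, inside the empty blue ring. The job was handed in at about 19 s of the 67 s allowed.

I did it in the order you gave: lifted the pawl and left it up, slid the clamp bar to its stop, and pressed the lever pad down to its stop. The pad dropped about 19 mm and the disc's top rose to about 67.5 mm, as expected. Only then did I grip the disc. I lowered it until I felt about 4 N of contact, and only then opened the jaws.

Last checks, from the final camera pictures:
- **Disc:** it is within about 1 mm of the ring's centre. Its top averages 35.5 mm above the table, where 36 mm is expected for a disc lying flat.
- **Clamp bar:** its knob is 172 mm behind the well, which is fully back (58 mm).
- **Pawl:** its knob is about 104 mm above the table, or roughly 0.65 rad, above the 0.35 rad that counts as lifted.
- **Things round about:** the bottles, the bear and the pale discs measured within 1 mm of where they started. The pot, tape roll, kidney and stick were not re-measured, but the arm did not work near them.

No check failed, and the highest tool force I read was about 21 N, at the lever's stop.

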